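Drop a faulty cap into the lever-flap reject box

TASK

A faulty red sealing cap lies on the tray of the blue reject box, whose drop opening is shut by a heavy flap. Press the lever's rubber pad down until the catch snaps over the lever's end and holds the flap up, push the cap along the tray into the opening, then press the catch's red thumb tab so that the lever springs back up and the flap falls fully shut over the cap. Do all of it with the fingertips: slide the cap without ever picking it up, and leave the other things on the bench where they are.

Things in the scene. Friction and masses are not known exactly. Their poses are not given: they have to be found in the camera images.
- reject_box: Blue steel box bolted to the bench; place and yaw vary. Origin at bench height under the middle of the tray's far edge; own x runs away from the robot, from the tray to the flap, own y to the lever's side (left), z up. Numbers in these notes are own x, y, z in mm. Walls: x -102 to 86, y -52 to 52. Inside floor at z 8. Lever and catch stand on the left in the plane y 83.
- tray_edge (a point): Middle of the tray's far edge, at x 0, y 0, z 85. Tray: flat top at z 85, x -104 to 0, open at its front (-x) end, between guide lips at y -39 and +39 (4 thick, 8 high above the tray).
- opening (a point): Middle of the drop opening at tray height: x 31, y 0, z 85. It spans x 0 to 62, y -40 to 40, straight behind the tray's far edge. While shut, the flap's near edge lies on the tray at x -6, 8 high, and blocks the way.
- lever (a joint): Yellow hand lever hinged at x -5, y 83, z 93, its short end under an ear of the flap. Rad: 0 = at rest, long end towards the robot and sloping up 15 degrees; grows as it is pressed down; stop at 0.54. Takes up to about 11 N at the pad. The catch snaps over its end pin at about 0.50; let go, it rests caught at about 0.495. Uncaught, it springs back up.
- lever_pad (a point): Middle of the top of the black rubber press pad (42 along the lever, 28 wide) near the lever's long end, 135 from the hinge: about x -133, y 83, z 139 at rest; z 78 when the catch snaps, z 71 fully pressed. The catch's hook begins at x -170.
- flap (a joint): Heavy red steel flap (1 kg, 72 x 96 x 8, dark ballast bar on top) hinged along y at x 72, z 89, beyond the opening. Rad: 0 = shut, about 0.97 while the lever is caught (its near edge then stands some 65 over the tray at x about 28). Falls shut by its own weight.
- flap_edge (a point): Middle of the upper near edge of the flap.
- catch (a joint): Sprung steel hook at the lever's long end, hinged at x -174, y 83, z 18. Rad: 0 = rest, grows as its tab is pressed down (about 1 to 3 N), stop at 0.40. The lever's pin pushes it aside on its way down, then it snaps back over the pin. Beyond about 0.25 it lets the lever go.
- catch_tab (a point): Middle of the top of the catch's red thumb tab (30 x 30), the part of the box nearest to the robot: about x -232, y 83, z 41 at rest. It sinks about 13 and moves 6 towards -x until the lever is let go. The lever's end then swings up 50 behind it, to z 145; keep the hand clear of that.
- faulty_cap: Red ribbed plastic sealing cap, a disc 30 in diameter and 18 high, about 12 g, lying on the tray between the lips, closed end up; origin at the centre of its underside. This is the one to be rejected.
- good_cap: The same kind of red cap, lying on the bench to the right of the box; a bystander.
- fitting_a: Hex nipple, 40 long, on the bench to the right; a bystander. Origin under its middle.
- fitting_b: Brass hex nipple, 40 long, on the bench at the left; a bystander. Origin under its middle.
- ball_valve: Ball valve with a red lever handle, 110 long, 51 high, lying on the bench to the right; a bystander. Origin under its middle.
- manifold: Nickel-plated manifold bar with five outlets, 294 long, 63 high, lying at the left end of the bench, along x; a bystander. Origin under its middle.
- marker: Blue marker pen, 134 long, lying at the front left; a bystander. Origin under its middle.

How it is judged (in metres and radians):
On the way, in this order (a step that is already met when the one before it is completed fails the run):
1. the lever, let go, is held down by the catch and the flap stands open (value of joint lever above 0.45 rad and value of joint flap above 0.75 rad and contact force between the fingers and lever below 0.3 N and value of joint catch below 0.12 rad), for 0.3 s.
2. the cap lies in the box while the flap is still held up by the catch (value of joint lever above 0.45 rad and value of joint flap above 0.75 rad and z of faulty_cap in the frame of reject_box below 0.06 m and x of faulty_cap in the frame of reject_box between -0.1 and 0.085 m and y of faulty_cap in the frame of reject_box between -0.05 and 0.05 m), for 0.2 s.
At the end, for the whole second after the job is handed in: The faulty cap lies at rest inside the reject box (below the tray, between the box's walls), the flap is shut (joint under 0.05 rad), the lever is back up (under 0.06 rad) and the catch is back at rest (under 0.08 rad) (value of joint flap below 0.05 rad and value of joint lever below 0.06 rad and value of joint catch below 0.08 rad and z of faulty_cap in the frame of reject_box below 0.06 m and x of faulty_cap in the frame of reject_box between -0.1 and 0.085 m and y of faulty_cap in the frame of reject_box between -0.05 and 0.05 m and linear speed of faulty_cap below 0.02 m/s); the robot touches nothing.
It fails at once if the faulty cap is lifted off the tray (more than 20 mm above it) (height (world z) of faulty_cap above 0.105 m).
It fails at once if the faulty cap falls onto the bench beside the box (height (world z) of faulty_cap below 0.06 m and (x of faulty_cap in the frame of reject_box below -0.105 m or x of faulty_cap in the frame of reject_box above 0.09 m or y of faulty_cap in the frame of reject_box above 0.055 m or y of faulty_cap in the frame of reject_box below -0.055 m)).
It fails at once if a bystander is moved by more than 20 mm (distance of any of good_cap, fitting_a, fitting_b, ball_valve, manifold, marker from where it was at the start of the episode above 0.02 m).
It also fails if it takes over 58 s, if anything falls off the work surface, if the arm or the gripper's body presses on something with over 40 N, if the wrist force passes 120 N, or if a joint passes its speed limit or range.

ROBOT

A 7-joint arm with a two-finger parallel gripper is mounted at the origin on a cart in front of the work surface, level with it; the furniture and walls round the work are solid. World frame = base frame: x ahead of the robot, y to its left, z up, the work surface at z = 0. Lengths are in m, angles in degrees, forces in N, time in s.
With the tool pointing down it reaches from about 0.35 to 0.775 m from the base axis. Payload 3.1 kg.
Tool frame: the origin (TCP) lies on the centre line of the jaws, within the pads' length; the fingertips stand 17 mm ahead of it and the grasp point (between the pads) lies 2 mm behind it (robot.tip_reach is the distance from the TCP to the fingertips, in m); z points along the fingers, y is the line along which they close (so a half turn about z gives the same grasp; the last joint's range is limited). The gripper opens to 85 mm and grips with 20 to 120 N. Pads are 22 mm wide; open, the fingers measure 114 mm over their backs; the gripper's body (76 mm by 85 mm) begins 54 mm behind the grasp point. The pads swing forward as they close: fully open they stand 13 mm farther back than shut.
Start: joints at [71.981, 17.813, 0.802, 86.603, -0.252, 75.585, -1.558], TCP at [0.148, -0.53, 0.22] pointing down, gripper open.
Joint ranges: [-154.91, 154.91], [-16.99, 109.72], [-72.82, 74.43], [7.12, 147.25], [-82.49, 262.49], [11.32, 116.49], [-174.64, 174.64]. Speed limits (degrees/s): [159.86, 159.86, 180, 180, 180, 180, 180].

INTERFACE

Orientations are given as [roll, pitch, yaw] about the fixed x, y, z axes, in that order (R = Rz(yaw) Ry(pitch) Rx(roll)).
In Python, from station import robot, fingers, vision, workorder, recognise gives the robot as it stands. Calls block until the motion is done:
- robot.move_to(position, orientation): joint-space move of the TCP to a pose.
- robot.line_to(position, orientation=None, velocity=0.15, f_stop=None): straight line of the TCP; orientation=None keeps the orientation; velocity is the mean speed in m/s. With f_stop (N) it stops when the force on the tool has changed by that much, and returns True; else False.
- robot.move_j(angles): joint-space move.
- fingers.gripper_to(opening, force=None): opening from 0.0 (shut) to 1.0 (fully open); force is the grip in N (None keeps the last); returns when the fingers have stopped.
- robot.pause(seconds).
- robot.inverse_kinematics(position, orientation): joint angles nearest the present ones, or None.
- vision.grab_frame(name): name is "scene" or "top" or "wrist"; returns the picture (480x640x3 uint8, red, green, blue); there is no depth.
- vision.calibration(name): a dict with "mtx" (3x3 intrinsics, pixels), "extrinsics" (4x4, takes a point from world to camera coordinates); the wrist camera has in their place "T_tool_cam" (4x4, takes a point from camera to tool coordinates, whose origin is the TCP and whose axes are the flange's). Camera axes: x right, y up, looking along -z (the intrinsics and any distortion apply to the point x, -y, -z); pixel columns grow to the right and rows downward; lengths in m; the calibration is good to about 2 mm. A picture is of the moment at which its call begins: read the wrist's pose just before it. calibration takes no time and is no camera call.
A pose or a line that the arm cannot do raises robot.PlanningError and nothing moves.
- workorder.close_job(): hands the job in; it is judged then, once.
Trained networks look in the newest picture that a camera, given by its name, has taken for a name from the list of things; names that differ only in an ending like _2 or _b are one class to them, and where a whole thing is asked for, a point or a joint stands for the part that bears it (a point fixed in the world has none). Each returns a list of dicts, best first, with "p" (0 to 1); they miss things now and then, are a little off and sometimes report something else, mostly with a low value. They report only what shows in the picture. A call takes as long as a camera call.
- recognise(label, camera): "rect" ([centre column, centre row, width, height] in pixels, round what is visible of it).
Readings, each from a call of its own:
- robot.current_time_s(): time.
- robot.current_joint_positions(): joint angles.
- robot.current_dq(): joint speeds.
- robot.current_joint_torque(): joint torques, N m.
- robot.current_tool_pos(): TCP position.
- robot.current_eef_rot(): TCP orientation.
- robot.current_contact_force(): force on the tool from outside, world axes, zero at the start.
- robot.current_torque(): the same for the moment, N m.
- robot.current_finger_gap(): opening from 0.0 (shut) to 1.0 (fully open).
- robot.current_gripper_force(): force on a finger pad.
Only numpy, scipy, OpenCV 4.12 (cv2) and the standard library are available. Lean on these libraries where they do the work, as an engineer would, in place of code of your own. Each camera call takes 0.05 s, during which the arm holds its last target. There are 200 camera calls.

## Working session

There is one attempt and no reset: what is moved stays moved. The work goes in short steps, each a Python script; the robot and the scene stay as the last script left them, time stands still between calls to the robot, and variables do not carry over. Pictures are saved under pics/ and viewed, at most 10 in all, crops included, and the job is handed in when it is done.

```bash
ls; mkdir -p pics; python3 - <<'E'
from station import robot, fingers, vision, workorder, recognise
import cv2,numpy as np
for c in ["scene","top"]:
    im=vision.grab_frame(c); cv2.imwrite(f"pics/{c}0.png",im[:,:,::-1])
    k=vision.calibration(c); print(c,np.round(k["mtx"],1).tolist(),np.round(k["extrinsics"],3).tolist(),[x for x in k])
    for n in ["reject_box","lever_pad","catch_tab","flap","faulty_cap","tray_edge","lever","catch"]:
        try: print(n,[(np.round(d["rect"],1).tolist(),round(d["p"],2)) for d in recognise(n,c)[:3]])
        except Exception as e: print(n,e)
print(robot.current_time_s(),robot.current_eef_rot())
E
```

```text
pics
scene [[441.6, 0.0, 317.3], [0.0, 441.6, 241.8], [0.0, 0.0, 1.0]] [[-0.776, -0.63, 0.004, 0.473], [0.281, -0.341, 0.897, -0.238], [-0.564, 0.698, 0.442, -0.65], [0.0, 0.0, 0.0, 1.0]] ['mtx', 'extrinsics']
reject_box [([278.1, 271.6, 122.9, 113.5], 0.83), ([320.7, 291.2, 38.4, 37.7], 0.43)]
lever_pad [([265.7, 242.4, 84.6, 13.9], 0.71), ([288.8, 231.9, 19.1, 10.9], 0.61)]
catch_tab [([319.1, 291.4, 37.9, 37.7], 0.55)]
flap [([252.7, 224.9, 68.4, 23.2], 0.95)]
faulty_cap [([288.6, 232.2, 15.7, 12.2], 0.47)]
tray_edge [([279.4, 271.8, 117.7, 110.9], 0.9)]
lever [([265.8, 242.8, 85.2, 17.7], 0.74)]
catch [([319.6, 290.5, 35.7, 36.4], 0.72)]
top [[603.9, 0.0, 322.9], [0.0, 603.9, 244.9], [0.0, 0.0, 1.0]] [[-0.007, -1.0, 0.01, 0.074], [0.992, -0.005, 0.124, -0.573], [-0.124, 0.011, 0.992, -1.225], [0.0, 0.0, 0.0, 1.0]] ['mtx', 'extrinsics']
reject_box [([326.0, 214.8, 84.2, 165.1], 0.95), ([294.2, 208.4, 14.1, 100.9], 0.38)]
lever_pad [([295.6, 209.3, 18.0, 101.2], 0.97)]
catch_tab [([295.9, 276.2, 11.1, 41.4], 0.76)]
flap [([327.9, 157.6, 68.8, 38.2], 0.67)]
faulty_cap [([293.4, 209.1, 16.1, 100.5], 0.67)]
tray_edge [([322.9, 216.6, 83.4, 167.5], 0.91), ([457.0, 185.9, 50.2, 38.1], 0.26)]
lever [([292.2, 207.5, 15.1, 102.0], 0.6)]
catch [([296.6, 276.8, 11.9, 40.2], 0.58), ([442.6, 249.1, 16.4, 14.4], 0.33)]
0.9 [1.79996128e+02 3.47550370e-03 1.56371773e+01]
```

```bash
python3 - <<'E'
import cv2
im=cv2.imread("pics/top0.png")[110:320,230:500]; cv2.imwrite("pics/top0c.png",cv2.resize(im,None,fx=2.8,fy=2.8,interpolation=2))
im=cv2.imread("pics/scene0.png")[170:350,190:370]; cv2.imwrite("pics/scene0c.png",cv2.resize(im,None,fx=3.3,fy=3.3,interpolation=2))
E
```

```text
(no output)
```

View pics/top0c.png

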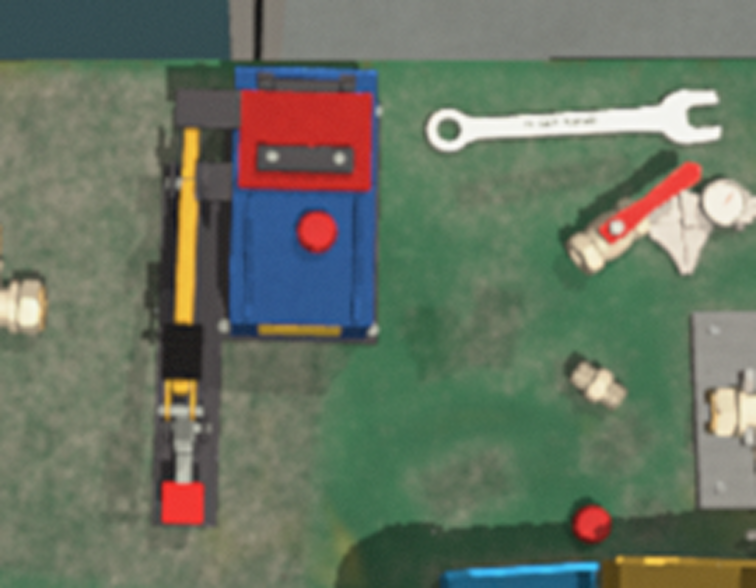

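View pics/scene0c.png

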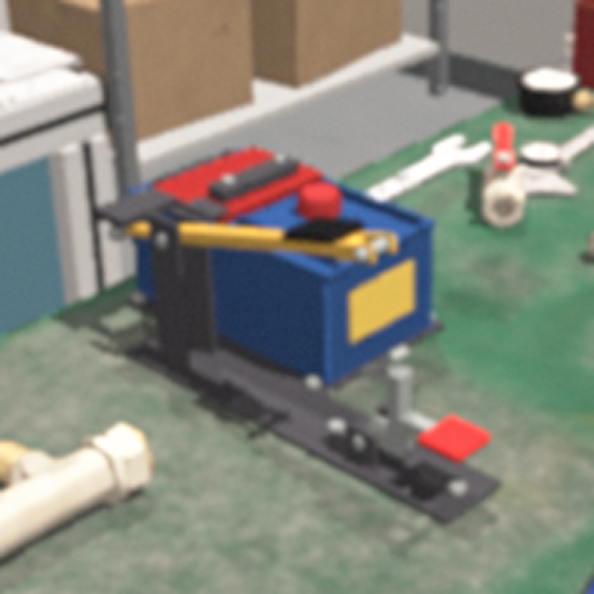

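The top crop (×2.8, offset 230,110) shows the pad at about crop (181,352), the tab at (183,503), the cap at (317,231), and the flap corners near (238,188), (371,190), (377,93) and (242,92). The network boxes for the lever and catch agree with these, but its "faulty_cap" box is wrong because it marks the lever. I'll fit the box pose to these points.

```bash
cat > h.py <<'E'
from station import robot, fingers, vision, workorder, recognise
import cv2,numpy as np
def ray(cam,px,z):
    k=vision.calibration(cam);M=k["extrinsics"];R,t=M[:3,:3],M[:3,3]
    d=np.linalg.solve(k["mtx"],[px[0],px[1],1]);d=R.T@(d*[1,-1,-1]);o=-R.T@t
    return o+d*(z-o[2])/d[2]
def proj(cam,P):
    k=vision.calibration(cam);M=k["extrinsics"];p=(M[:3,:3]@np.asarray(P,float).T).T+M[:3,3]
    q=(k["mtx"]@(p*[1,-1,-1]).T).T;return q[:,:2]/q[:,2:]
E
python3 - <<'E'
from h import *
from scipy.optimize import least_squares
im=cv2.imread("pics/top0.png").astype(int);b,g,r=im[...,0],im[...,1],im[...,2]
m=((r>140)&(g<70)&(b<70)).astype(np.uint8)
n,l,s,c=cv2.connectedComponentsWithStats(m)
for i in range(1,n):
    if s[i,4]>40: print(s[i],np.round(c[i],1))
f=lambda x,y:(230+(x+.5)/2.8-.5,110+(y+.5)/2.8-.5)
own=[[-133,83,139],[-232,83,41],[-6,48,97],[-6,-48,97],[66,-48,97],[66,48,97]]
px=[f(181,352),f(183,503),f(238,189),f(372,190),f(377,93),f(242,92)]
own=np.array(own)/1e3;px=np.array(px)
def W(p):
    c,s=np.cos(p[2]),np.sin(p[2]);return own@np.array([[c,-s,0],[s,c,0],[0,0,1]]).T+[p[0],p[1],0]
r=least_squares(lambda p:(proj("top",W(p))-px).ravel(),[.6,0,0])
print(r.x,np.degrees(r.x[2]));print(np.round(r.fun.reshape(-1,2),2))
print("scene",np.round(proj("scene",W(r.x)),1).tolist())
p=r.x;cw=ray("top",f(317,231),.103);c,s=np.cos(p[2]),np.sin(p[2])
print("cap",cw,np.array([[c,s],[-s,c]])@(cw[:2]-p[:2]))
E
```

```text
[ 592  125   48   68 3051] [615.8 158.2]
[ 315  142   47   36 1228] [338.5 157.9]
[465 169  14  13  63] [471.7 174.6]
[452 182  12   9  44] [457.  185.8]
[337 186  13  14 142] [342.8 192.2]
[565 187  14  21  93] [572.  195.5]
[116 204  12  12 100] [121.9 209.6]
[288 282  15  15 214] [294.9 289.3]
[436 291  12  12 103] [441.1 296.1]
[461 338  10  10  50] [465.7 343.9]
[475 353  12  13 116] [480.4 359.4]
[457 356  11  13 111] [462.1 361.9]
[ 0.70846265  0.03742334 -0.03574874] -2.0482517661916546
[[ 0.41  0.12]
 [-0.26  0.47]
 [ 0.4  -0.67]
 [ 0.2   0.44]
 [-0.85  0.38]
 [ 0.07 -0.75]]
scene [[288.2, 238.0], [328.0, 301.5], [257.8, 233.3], [289.3, 220.0], [267.6, 212.0], [236.1, 224.2]]
cap [0.67050027 0.0302198  0.103     ] [-0.03768066 -0.00855575]
```

Residuals are below a pixel, and the fit projects onto the pad and tab in the scene view to within about 2 px. Pressing the lever next.

```bash
cat >> h.py <<'E'
B=np.array([0.70846,0.03742]);YAW=-2.05
def pose(own,tilt=0):
    """own = fingertip centre in box frame (mm) -> TCP position, orientation; hand leans to the robot by tilt deg"""
    a=np.radians(YAW);c,s=np.cos(a),np.sin(a);t=np.radians(tilt)
    o=np.array(own)/1e3-robot.tip_reach*np.array([np.sin(t),0,-np.cos(t)])
    return [B[0]+c*o[0]-s*o[1],B[1]+s*o[0]+c*o[1],o[2]],[180,-tilt,YAW]
def shot(cam,name,x0,x1,y0,y1,f):
    im=vision.grab_frame(cam)[y0:y1,x0:x1,::-1];cv2.imwrite(f"pics/{name}.png",cv2.resize(im,None,fx=f,fy=f,interpolation=2))
E
python3 - <<'E'
from h import *
for o,t in [((-133,83,70),0),((5,-8,89),20),((-232,83,20),25),((-232,83,120),25)]: 
    q=robot.inverse_kinematics(*pose(o,t));print(None if q is None else np.round(q))
fingers.gripper_to(0.0)
robot.move_to(*pose((-133,83,220)))
robot.line_to(pose((-133,83,155))[0])
print(robot.current_contact_force())
st=robot.line_to(pose((-133,83,69))[0],velocity=.06,f_stop=22)
print(st,robot.current_tool_pos(),robot.current_contact_force(),robot.current_time_s())
robot.line_to(pose((-133,83,190))[0])
robot.move_to(*pose((-110,-8,190),20))
print(robot.current_tool_pos(),robot.current_time_s())
shot("scene","scene1",170,370,150,350,3)
E
```

```text
[  17.   37.  -47.   89.   28.   67. -128.]
[  16.   31.  -30.   92.   27.   44. -117.]
[ -56.   13.   33.  133.   17.   14. -132.]
[ -37.    0.   11.  126.   21.   33. -134.]
[ 0.77855761  0.17679204 -0.2591847 ]
False [0.57808983 0.1256308  0.08594383] [-3.36524579  0.74187137  4.65564426] 6.5917
[0.59148036 0.03226287 0.20499514] 8.1
```

View pics/scene1.png

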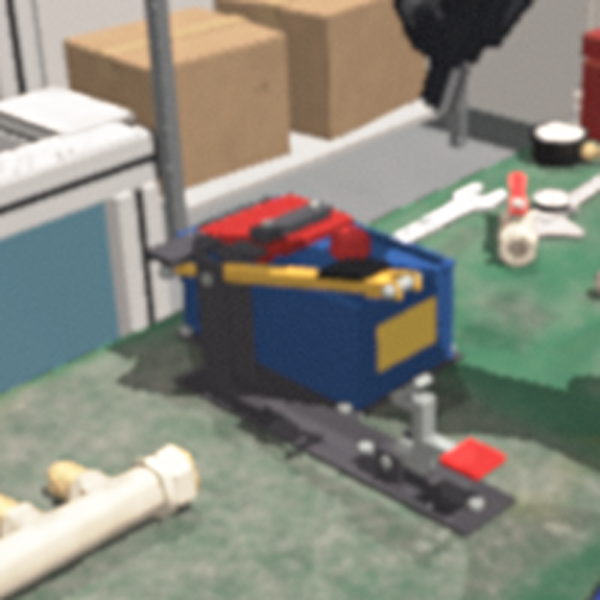

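The lever is back up (pad at about crop (350,268)), so the catch didn't take it. I'll press again in steps, log the force, and look while it is held down.

```bash
python3 - <<'E'
from h import *
print(robot.tip_reach,robot.current_finger_gap())
robot.move_to(*pose((-133,83,190)))
for z in [145,130,110,90,78,69]:
    robot.line_to(pose((-133,83,z))[0],velocity=.1);print(z,np.round(robot.current_contact_force(),1),robot.current_tool_pos().round(4) )
shot("scene","scene2",170,370,150,350,3)
print(robot.current_time_s())
E
```

```text
0.017 -0.005128486794624463
145 [0.6 0.2 0.7] [0.5787 0.1245 0.1624]
130 [ 0.6 -0.7  0.8] [0.5784 0.1249 0.147 ]
110 [1.9 0.8 2. ] [0.5796 0.1261 0.1281]
90 [-2.7  0.6  6.4] [0.5772 0.1266 0.1079]
78 [-2.6  1.8  5.2] [0.5772 0.1267 0.0956]
69 [-2.8  2.2  4.1] [0.5778 0.126  0.0863]
10.875
```

View pics/scene2.png

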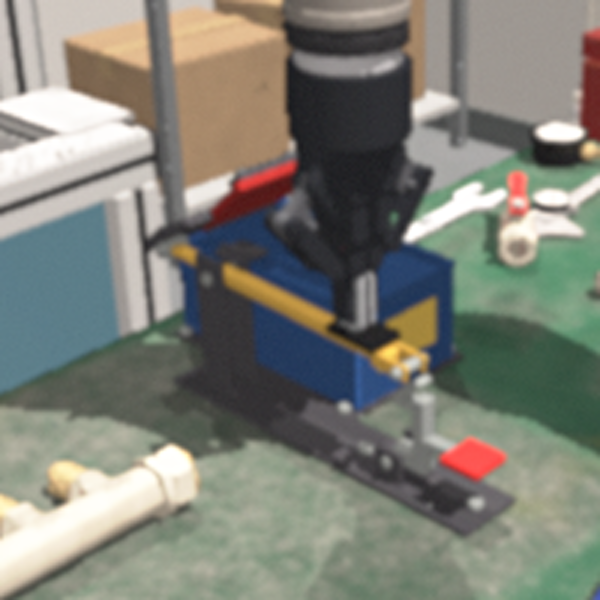

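The press geometry is right: the finger is on the pad and the flap is up. The pin sits just above the hook, so I need to go deeper with a force stop.

```bash
python3 - <<'E'
from h import *
for z in range(66,43,-3):
    st=robot.line_to(pose((-133,83,z))[0],velocity=.06,f_stop=14);f=robot.current_contact_force();print(z,st,np.round(f,1),robot.current_tool_pos().round(4))
    if st or f[2]>16: break
robot.pause(.2)
shot("scene","scene3",170,370,150,350,3)
print(robot.current_time_s())
E
```

```text
66 False [-2.   2.   2.8] [0.5784 0.1253 0.0832]
63 False [-2.2  1.5  4.1] [0.5785 0.1252 0.0801]
60 False [-2.1  1.7  3.7] [0.5786 0.1252 0.0771]
57 False [-1.5  2.5  5. ] [0.5787 0.1252 0.0741]
54 False [-1.3  2.   3.9] [0.5789 0.1251 0.071 ]
51 False [-0.1  0.6  1.4] [0.5788 0.1241 0.0675]
48 False [0.8 0.6 1. ] [0.5787 0.1239 0.0645]
45 False [ 0.4 -1.1  0.7] [0.5787 0.1242 0.0617]
13.125
```

View pics/scene3.png

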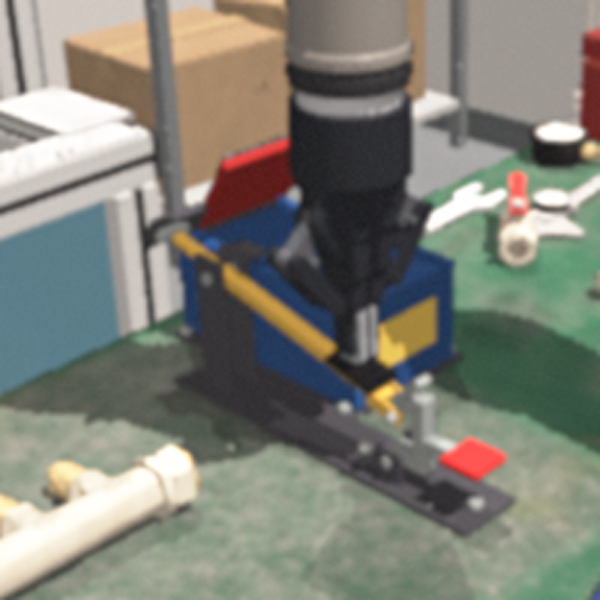

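```bash
python3 - <<'E'
from h import *
p=robot.current_tool_pos();print(p,robot.current_eef_rot(),pose((-133,83,45)))
def w(o): 
    q=pose(o)[0];q[2]-=.017;return q
P=proj("scene",[w((-133,83,78)),w((-133,83,45)),w((-133,83,78+30)),w((-133,97,78)),w((-133,69,78))])
print(np.round((P-[170,150])*3))
robot.line_to(pose((-133,83,190))[0])
robot.move_to(*pose((-125,-8,190),20))
print(robot.current_contact_force(),robot.current_time_s())
shot("scene","scene4",210,350,170,310,4)
E
```

```text
[0.5784026  0.12472531 0.06191283] [ 1.79962859e+02  1.81684064e-02 -2.06014545e+00] ([np.float64(0.5785141653617224), np.float64(0.12512450421820662), np.float64(0.062)], [180, 0, -2.05])
[[357. 349.]
 [358. 393.]
 [356. 308.]
 [342. 357.]
 [372. 341.]]
[-0.15031204  0.41391449 -0.02607073] 14.8
```

View pics/scene4.png

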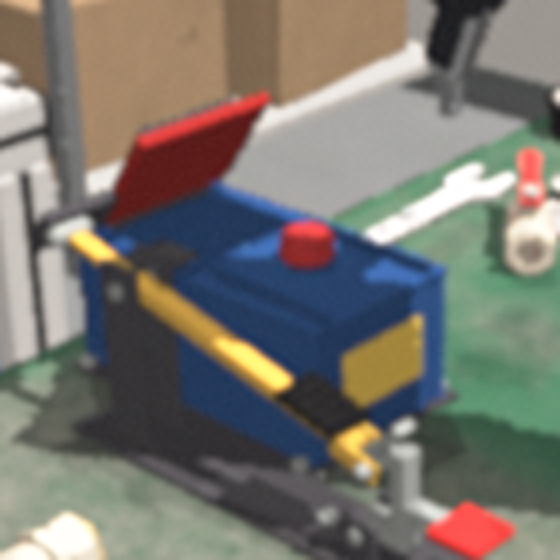

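The lever is caught and the flap stands open, with the cap still on the tray at crop (307,243). Before pushing, I'll touch the tray behind the cap to check the fingertip height.

```bash
python3 - <<'E'
from h import *
def w(o): 
    q=pose(o)[0];q[2]-=.017;return q
print(proj("scene",[w((-37.7,-8.5,94))]), [(np.round(d["rect"],1).tolist(),round(d["p"],2)) for d in recognise("faulty_cap","scene")[:2]])
robot.move_to(*pose((-83,-8.5,130),20))
robot.line_to(pose((-83,-8.5,108),20)[0])
st=robot.line_to(pose((-83,-8.5,80),20)[0],velocity=.03,f_stop=4)
print(st,robot.current_contact_force(),(robot.current_tool_pos()[2]-.017*np.cos(np.radians(20)))*1e3,robot.current_time_s())
shot("scene","scene5",210,350,170,310,4)
E
```

```text
[[287.00663478 230.40170227]] []
False [ 0.55257916 -1.37218405 -0.42678609] 80.26884133489737 16.675
```

View pics/scene5.png

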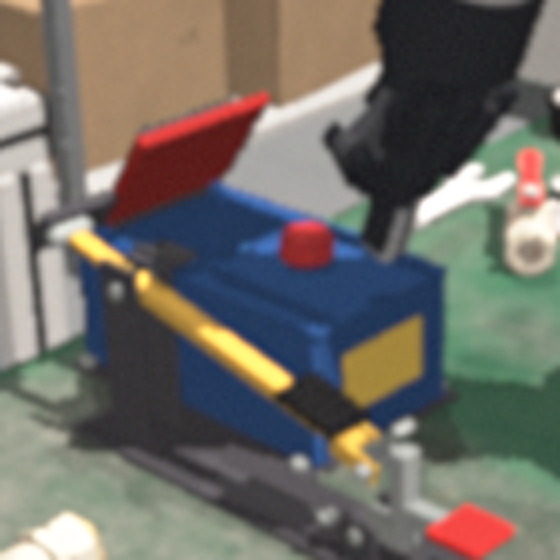

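```bash
python3 - <<'E'
from h import *
from scipy.spatial.transform import Rotation as Ro
p=robot.current_tool_pos();R=Ro.from_euler("xyz",robot.current_eef_rot(),degrees=True).as_matrix()
print(p,pose((-83,-8.5,80),20),robot.current_eef_rot())
P=[p+R@[0,0,.017],p,p+R@[0,0,-.056]]
print("scene crop",np.round((proj("scene",P)-[210,170])*4).tolist())
print("top",np.round(proj("top",P)).tolist())
shot("top","top5",230,430,110,310,3)
a,b=(np.array(proj("top",[P[0]]))[0]-[230,110])*3
print("top crop tip",a,b)
E
```

```text
[0.61964072 0.03218367 0.09626732] ([np.float64(0.6193984408096763), np.float64(0.0321024726589491), np.float64(0.09597477455336045)], [180, -20, -2.05]) [-179.99522697  -20.03155771   -2.05045243]
scene crop [[369.0, 288.0], [376.0, 264.0], [403.0, 182.0]]
top [[342.0, 216.0], [342.0, 218.0], [343.0, 223.0]]
top crop tip 335.34401571151534 319.1251204459214
```

View pics/top5.png

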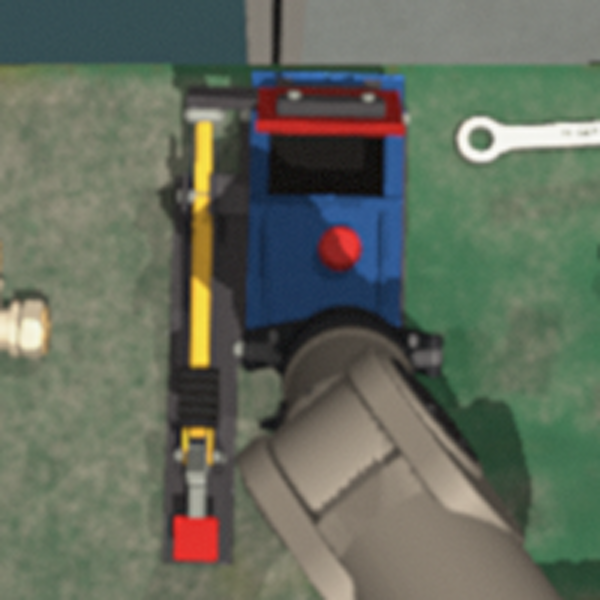

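The hand is centred in the top view. In the scene view the shut fingertips end about 22 mm short of the nominal tip, at crop (385,258) where (369,288) was expected. That matches the late contact on the lever, so I'll keep descending until they touch the tray.

```bash
python3 - <<'E'
from h import *
st=robot.line_to(pose((-83,-8.5,48),20)[0],velocity=.03,f_stop=4)
print(st,robot.current_contact_force(),(robot.current_tool_pos()[2]-.017*np.cos(np.radians(20)))*1e3,robot.current_tool_pos(),robot.current_time_s())
E
```

```text
True [-0.77704921 -0.6439495   4.50933656] 60.937542658915746 [0.61937232 0.03200106 0.07691232] 17.4583
```

```bash
python3 - <<'E'
from h import *
robot.line_to(pose((-83,-8.5,64.5),20)[0],velocity=.05)
st=robot.line_to(pose((1,-8.5,64.5),20)[0],velocity=.05,f_stop=10)
print(st,robot.current_contact_force(),robot.current_tool_pos(),robot.current_time_s())
robot.line_to(pose((-60,-8.5,70),20)[0])
robot.line_to(pose((-110,-8.5,170),20)[0])
shot("scene","scene6",210,350,170,310,4)
print(robot.current_time_s())
E
```

```text
False [-0.44831621  0.66276057  0.17878742] [0.7031166  0.0291001  0.08050893] 19.5417
21.0417
```

View pics/scene6.png

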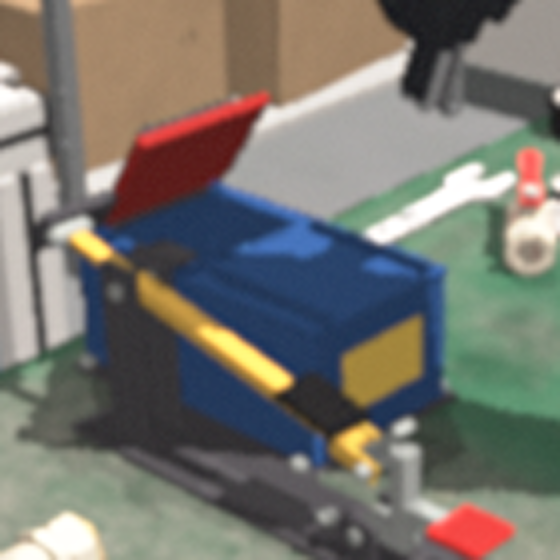

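The cap is off the tray and has gone into the opening, with the flap still held up. Next is the tab, using the learned ~25 mm tip offset and the hand leaning back.

```bash
python3 - <<'E'
from h import *
T=None
robot.line_to(pose((-130,-8.5,190),20)[0])
for t in (25,22,20,18):
    q=[robot.inverse_kinematics(*pose((-218,83,z),t)) for z in (90,30,-4)]
    print(t,[None if x is None else np.round(x) for x in q])
    if all(x is not None for x in q): T=t;break
robot.move_to(*pose((-225,83,120),T))
robot.line_to(pose((-218,83,40),T)[0])
st=robot.line_to(pose((-218,83,-4),T)[0],velocity=.04,f_stop=9)
print(T,st,robot.current_contact_force(),robot.current_tool_pos(),robot.current_tool_pos()[2]*1e3-17*np.cos(np.radians(T)),robot.current_time_s())
robot.pause(.3)
shot("scene","scene7",180,360,170,350,3)
E
```

```text
25 [array([  32.,   12.,  -62.,  125.,   42.,   34., -152.]), array([  11.,   15.,  -41.,  129.,   55.,   27., -166.]), array([  -4.,   18.,  -24.,  131.,   62.,   21., -175.])]Traceback (most recent call last):
  File "<stdin>", line 10, in <module>
station.PlanningError: the arm cannot follow that straight line within its joint ranges
```

The last joint hits its limit (-175°) on the way down. I'll use the equivalent grasp, turned half way about the tool axis.

```bash
python3 - <<'E'
from h import *
from scipy.spatial.transform import Rotation as Ro
print(robot.current_tool_pos(),np.round(robot.current_joint_positions()))
robot.line_to(pose((-225,83,120),25)[0])
for t in (25,20):
  for a in (180,90,-90,45,-45):
    o=(Ro.from_euler("xyz",pose((0,0,0),t)[1],degrees=True)*Ro.from_euler("z",a,degrees=True)).as_euler("xyz",degrees=True)
    q=[robot.inverse_kinematics(pose((-218,83,z),t)[0],o) for z in (120,40,-4)]
    print(t,a,[None if x is None else np.round(x).tolist() for x in q])
print(robot.current_time_s())
E
```

```text
[0.48788604 0.12861579 0.05600358] [  23.   18.  -55.  128.   58.   31. -168.]
25 180 [[43.0, 10.0, -72.0, 122.0, 37.0, 38.0, 34.0], [35.0, 27.0, -72.0, 128.0, 69.0, 42.0, 4.0], [32.0, 36.0, -71.0, 130.0, 83.0, 46.0, -7.0]]
25 90 [[34.0, 7.0, -62.0, 123.0, 31.0, 36.0, 129.0], [28.0, 20.0, -61.0, 128.0, 62.0, 34.0, 99.0], [-68.0, 22.0, 51.0, 133.0, -36.0, 11.0, -170.0]]
25 -90 [[43.0, 10.0, -72.0, 122.0, 37.0, 38.0, -56.0], [33.0, 25.0, -69.0, 128.0, 67.0, 39.0, -84.0], [27.0, 30.0, -63.0, 130.0, 79.0, 39.0, -96.0]]
25 45 [[-88.0, 1.0, 65.0, 126.0, 18.0, 32.0, -174.0], [-55.0, 11.0, 33.0, 131.0, 14.0, 18.0, -173.0], [-70.0, 23.0, 54.0, 133.0, -43.0, 13.0, -119.0]]
25 -45 [[42.0, 10.0, -72.0, 122.0, 36.0, 38.0, -101.0], [30.0, 22.0, -64.0, 128.0, 63.0, 36.0, -127.0], [22.0, 26.0, -56.0, 130.0, 76.0, 34.0, -139.0]]
20 180 [[41.0, 15.0, -73.0, 118.0, 36.0, 45.0, 37.0], [36.0, 29.0, -72.0, 123.0, 60.0, 45.0, 14.0], [33.0, 37.0, -71.0, 125.0, 73.0, 47.0, 3.0]]
20 90 [[33.0, 11.0, -61.0, 118.0, 28.0, 42.0, 133.0], [29.0, 23.0, -61.0, 123.0, 52.0, 38.0, 111.0], [-68.0, 24.0, 54.0, 129.0, -36.0, 21.0, -169.0]]
20 -90 [[41.0, 14.0, -71.0, 118.0, 35.0, 45.0, -52.0], [35.0, 28.0, -71.0, 123.0, 59.0, 44.0, -75.0], [30.0, 33.0, -66.0, 126.0, 70.0, 43.0, -84.0]]
20 45 [[6.0, 6.0, -31.0, 119.0, 18.0, 40.0, -173.0], [-33.0, 12.0, 11.0, 125.0, 14.0, 26.0, -171.0], [-33.0, 17.0, 11.0, 128.0, 16.0, 18.0, -173.0]]
20 -45 [[40.0, 14.0, -70.0, 118.0, 34.0, 44.0, -97.0], [33.0, 26.0, -67.0, 123.0, 56.0, 41.0, -118.0], [27.0, 30.0, -61.0, 126.0, 66.0, 39.0, -127.0]]
23.4083
```

```bash
python3 - <<'E'
from h import *
from scipy.spatial.transform import Rotation as Ro
t=20;P=lambda z:pose((-214,83,z),t)[0]
o=(Ro.from_euler("xyz",pose((0,0,0),t)[1],degrees=True)*Ro.from_euler("z",-90,degrees=True)).as_euler("xyz",degrees=True)
robot.move_to(P(100),o)
robot.line_to(P(40))
st=robot.line_to(P(-4),velocity=.04,f_stop=9)
print(st,robot.current_contact_force(),robot.current_tool_pos(),robot.current_tool_pos()[2]*1e3-17*np.cos(np.radians(t)),robot.current_time_s())
robot.pause(.3)
shot("scene","scene7",180,360,170,350,3)
E
```

```text
False [-4.03070314 -0.47874558  2.40151411] [0.49165278 0.12828515 0.01207549] -3.8992873285308907 26.5167
```

View pics/scene7.png

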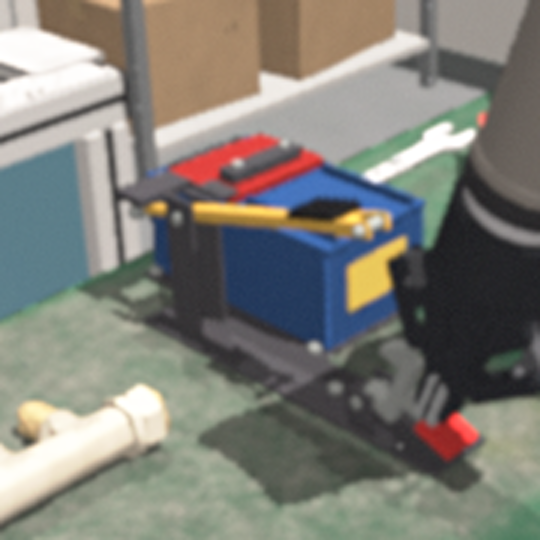

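The lever is up, the flap is shut and the tab is pressed. I'll back away along the tool axis and check numerically in the top view that the tab and flap are back at their starting positions.

```bash
python3 - <<'E'
from h import *
robot.line_to(pose((-255,83,110),20)[0],velocity=.1)
robot.move_to(*pose((-200,-200,200),0))
robot.pause(1)
im=vision.grab_frame("top").astype(int);r,g,b=im[...,0],im[...,1],im[...,2]
n,l,s,c=cv2.connectedComponentsWithStats(((r>140)&(g<70)&(b<70)).astype(np.uint8))
for i in range(1,n):
    if s[i,4]>40 and 270<c[i][0]<500: print(s[i],np.round(c[i],1))
print(robot.current_contact_force(),robot.current_time_s())
E
```

```text
[ 315  142   47   36 1242] [338.7 158. ]
[288 282  15  15 210] [294.9 289.4]
[437 291  10  11  87] [442. 296.]
[459 335  12  13 111] [464.1 341.5]
[475 353  12  13 114] [480.3 359.4]
[457 356  11  13 110] [462. 362.]
[-0.00242093 -0.37685265 -0.25987212] 30.4417
```

```bash
python3 -c "
from station import workorder
print(workorder.close_job())"
```

```text
the job is handed in; nothing more can be done
None
```

I handed the job in at about 30 s of robot time; the judge's verdict was not shown. The cap went off the tray into the opening (not seen inside the box), and the last images show the flap shut, the lever up and the catch tab back at its starting position.

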